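Lock the carving index head on its marked slot

ROBOT

A 6-joint arm with a two-finger parallel gripper is mounted at the origin on the work surface. World frame = base frame: x ahead of the robot, y to its left, z up, the work surface at z = 0. Lengths are in m, angles in rad, forces in N, time in s.
With the tool pointing down it reaches from about 0.375 to 0.75 m from the base axis. Payload 9 kg.
Tool frame: the origin (TCP) lies on the centre line of the jaws, within the pads' length; the fingertips stand 17 mm ahead of it and the grasp point (between the pads) lies 2 mm behind it; z points along the fingers, y is the line along which they close (so a half turn about z gives the same grasp; the last joint's range is limited). The gripper opens to 85 mm and grips with 20 to 120 N. Pads are 22 mm wide; open, the fingers measure 114 mm over their backs; the gripper's body (76 mm by 85 mm) begins 54 mm behind the grasp point. The pads swing forward as they close: fully open they stand 13 mm farther back than shut.
Start: joints at [-1.519, 0.104, 0.097, 1.564, 0, 1.353], TCP at [0.16, -0.578, 0.248] pointing down, gripper open.
Joint ranges: [-2.99, 2.99], [-0.84, 1.86], [-1.1, 1.16], [-1.84, 2.11], [-1.51, 1.56], [-3.14, 3.14]. Speed limits (rad/s): [2.22, 2.22, 2.57, 3.14, 3.14, 3.14].

INTERFACE

Orientations are given as a unit quaternion [w, x, y, z].
In Python, from plant import robot gives the robot as it stands. The module is installed in compiled form; this text tells all that it offers.
- The arm moves only by the tool step_arm, never from a script. Its argument "series" is one flat list of numbers, 7 for each row, row after row: the turn, a rotation vector about the tool's x, y, z in degrees, then the shift along the tool's x, y, z in m, then the opening, from 0 (shut) to 1 (fully open). In form: [rx, ry, rz, tx, ty, tz, jaw, rx, ry, rz, tx, ty, tz, jaw, ...]. A call has 1 to 20 rows; each row is the pose to reach, as a shift and turn from the pose commanded when the call began, along the tool's axes at that moment; what a row does not reach only later rows make up. A row lasts 1/12 s, in which the tool goes at most 41.7 mm and 7.16 degrees, less where a joint would pass 70% of its speed; a pose out of reach is approached as far as the arm can. A call with a gripper value outside its range is refused whole. The fingers move at their own pace and stop on an object; the grip force is fixed at half the most. Time passes only in rows, so rows that repeat a pose let the fingers close. It gives the time, the measured TCP pose, the force, the opening and the grip force at its end, in the units of the state.
- robot.sense(): the state, without advancing time (a new reading comes with each control period).
- robot.capture(name): name is "scene" or "top" or "wrist"; returns a dict with "image" (480x640x3 uint8, red, green, blue), "depth" (480x640 float32, m along the optical axis (not along the pixel's ray), 0 where there is no reading), "camera_matrix" (3x3 intrinsics, pixels), "distortion" ([k1, k2, p1, p2, k3] as OpenCV has them; the pictures are not rectified), "rvec" (rotation vector, rad) and "tvec" (3), from world to camera coordinates, as OpenCV has them. Camera axes: x right, y down, z forward; pixel columns grow to the right and rows downward; lengths in m; the calibration is good to about 2 mm. A picture is of the moment at which its call begins.
- robot.hand_in(): hands the job in; it is judged then, once.
Trained networks look in a picture, given as the dict that the camera call returned (one of the last four; its "shot" number tells which), for a name from the list of things; names that differ only in an ending like _2 or _b are one class to them, and where a whole thing is asked for, a point or a joint stands for the part that bears it (a point fixed in the world has none). Each returns a list of dicts, best first, with "conf" (0 to 1); they miss things now and then, are a little off and sometimes report something else, mostly with a low value. They report only what shows in the picture. A call takes as long as a camera call. They do not tell look-alikes from the thing itself.
- robot.search_frame(query, picture): "xy" ([column, row] in pixels, amid what is visible of it).
- robot.place_of(query, picture): "xy" ([column, row] in pixels: a listed point, or the origin of a listed thing).
The state is a dict: "time": time; "joint_positions": joint angles; "dq": joint speeds; "joint_efforts": joint torques, N m; "tcp_pos": TCP position; "tool_rot": TCP orientation; "force": force on the tool from outside, world axes, zero at the start; "wrist_torque": the same for the moment, N m; "gripper_width": finger opening in m; "finger_force": force on a finger pad.
Only numpy, scipy, OpenCV 4.12 (cv2) and the standard library are available. Lean on these libraries where they do the work, as an engineer would, in place of code of your own. Each camera call takes 0.05 s, during which the arm holds its last target. There are 200 camera calls.

TASK

Get the index head ready for cutting the next flute: push the wheel's black hand knob round until the slot with the yellow paint faces the locking bar, then push the bar by its red thumb tab fully home into that slot. Only push: the bar must not be lifted or drawn out of its guide, and the tools and parts lying around stay where they are.

Things in the scene. Friction and masses are not known exactly. Their poses are not given: they have to be found in the camera images.
- stand: Off-white cast base of the bench index head, bolted down, round foot 132 mm across. Origin: on the bench under the upright axis of its wheel; z up; x = the way in which the locking bar is pushed, from the guide towards the axis.
- wheel (a point): Middle of the index wheel's upper face, on its axis, 56 mm above the bench. Aluminium wheel 160 mm across, 10 mm thick, with six open slots in the rim 60 degrees apart, 18.5 mm wide, bevelled to 28 mm at the rim, reaching in to 58 mm from the axis. On it a chuck holding a wooden rosette, 72 mm across, top 110 mm above the bench, turns with the wheel.
- guide (a point): Middle of the rear end of the bar's guide, level with the bar (51 mm above the bench), 138 mm from the axis on the stand's -x side. The guide is an off-white block 56 mm wide that runs from here to 88 mm from the axis, its top 64 mm above the bench; the bar lies in its groove under two dark straps.
- disc (a joint): Angle of the index wheel, rad, counter-clockwise positive seen from above. 0: the marked slot faces the bar. It starts 0.6 to 2.3 rad counter-clockwise of that, turns either way without stops against light friction (0.15 N m) and stays where it is left. The bar's round nose and the bevelled slot mouth pull the wheel into line if it is within about 0.06 rad; that takes up to 8 N on the bar.
- marked_slot (a point): Point in the middle of the slot that is outlined in yellow paint, 70 mm from the wheel's axis, at half the wheel's thickness (51 mm above the bench). When the slot is lined up it lies at stand x = -70 mm, y = 0.
- knob (a point): Centre of the top of the black upright hand knob on the wheel, 111 mm above the bench. The knob is a fixed round post, 18 mm across and 55 mm tall, 66 mm from the wheel's axis; seen from above it sits 90 degrees counter-clockwise of the marked slot.
- bar: Loose steel locking bar in the guide, 16 mm wide, 10 mm thick, about 150 g. Origin: under the tip of its round nose, 46 mm above the bench; x = the way it is pushed, like the stand's x. At the start the tip is 84 to 88 mm from the wheel's axis, clear of the rim; fully home it is 64 mm from it and the tab's front meets the guide's rear end. Slides easily (under 3 N).
- bar_tab (a point): Middle of the rear face of the red thumb tab at the bar's rear end: 82 mm behind the bar's tip, 59 mm above the bench. The tab is an upright plate 36 mm wide, 8 mm thick, from 38 to 80 mm above the bench; it is pushed on this rear face along the bar's x.
- gouge: Bystander: carving gouge with dark wooden handle, 230 mm long, 28 mm thick, lying along its x (blade to +x); origin under the handle's end.
- pencil: Bystander: yellow pencil, 185 mm long, lying; origin under its middle.
- tape: Bystander: roll of purple tape lying flat, 100 mm across, 25 mm high; origin at the centre of its underside.
- tree: Bystander: small turned wooden fir tree, 42 mm across, 70 mm high; origin at the centre of its underside.
- mallet: Bystander: carver's round mallet standing on its head, 80 mm across, 192 mm high; origin at the centre of its underside.
- glue: Bystander: yellow glue bottle with orange cap, 54 mm across, 150 mm high; origin at the centre of its underside.
- sander: Bystander: cork sanding block, 105 x 67 x 31 mm; origin at the centre of its underside.
- finish: Bystander: steel cup, 72 mm across, 75 mm high; origin at the centre of its underside.
There are look-alikes about, which are no part of the job. What is shaped like the bar but turquoise is not meant.

How it is judged:
On the way:
1. the marked slot faces the bar, within about 12 mm, while the bar is still outside the wheel (y of marked_slot in the frame of stand between -0.012 and 0.012 m and x of marked_slot in the frame of stand below -0.05 m and x of bar in the frame of stand below -0.078 m), for 0.1 s.
At the end, for the whole second after the job is handed in: The bar lies in its groove, fully home in the yellow-painted slot (within 4 mm of the stop, slot centred on the bar within 5 mm), and is at rest (x of bar in the frame of stand between -0.068 and -0.058 m and y of bar in the frame of stand between -0.004 and 0.004 m and z of bar in the frame of stand below 0.05 m and x of marked_slot in the frame of stand below -0.06 m and y of marked_slot in the frame of stand between -0.005 and 0.005 m and linear speed of bar below 0.02 m/s); the robot touches nothing.
It fails at once if the locking bar is lifted, tipped or drawn out of its guide (z of bar in the frame of stand above 0.054 m or angle between bar's own z axis and vertical above 0.15 rad or x of bar in the frame of stand below -0.115 m).
It fails at once if a tool or part on the bench is picked up, knocked over or shifted by more than 20 mm (distance of any of gouge, pencil, tape, tree, mallet, glue, sander, finish from where it was at the start of the episode above 0.02 m or angle between any of tree, mallet, glue, finish's own z axis and vertical above 0.5 rad).
It also fails if it takes over 56 s, if anything falls off the work surface, if the arm or the gripper's body presses on something with over 40 N, if the wrist force passes 120 N, or if a joint passes its speed limit or range.

## Working session

There is one attempt and no reset: what is moved stays moved. The work goes in short steps, Python scripts to look and compute and a tool call to move; the robot and the scene stay as the last step left them, time stands still between calls to the robot, and variables do not carry over. Pictures are saved under pics/ and viewed, at most 10 in all, crops included, and the job is handed in when it is done.

Besides the shell and the picture viewer there is one more tool, called after "Emit:" as name(argument=value, ...), one argument or row to a line, values as JSON. step_arm: Moves the arm, as the interface text tells. Its arguments: {"type":"object","properties":{"series":{"type":"array"}},"required":["series"]}

```bash
mkdir -p pics
cat > h.py <<'E'
import numpy as np, cv2, pickle
from plant import robot
def ray(p,xy):
    K=np.array(p["camera_matrix"],float);D=np.array(p["distortion"],float)
    u=cv2.undistortPoints(np.array([[xy]],float),K,D)[0,0]
    R=cv2.Rodrigues(np.array(p["rvec"],float))[0];t=np.array(p["tvec"],float).ravel()
    return -R.T@t, R.T@np.array([u[0],u[1],1.])
def atz(p,xy,z):
    c,d=ray(p,xy); return c+d*(z-c[2])/d[2]
def tri(l):
    A=np.zeros((3,3));b=np.zeros(3)
    for p,xy in l:
        c,d=ray(p,xy);d=d/np.linalg.norm(d);M=np.eye(3)-np.outer(d,d);A+=M;b+=M@c
    return np.linalg.solve(A,b)
def depthpt(p,xy):
    z=p["depth"][int(xy[1]),int(xy[0])]; c,d=ray(p,xy); return c+d*z
def proj(p,X):
    return cv2.projectPoints(np.array([X],float),np.array(p["rvec"],float),np.array(p["tvec"],float),np.array(p["camera_matrix"],float),np.array(p["distortion"],float))[0][0,0]
def save(n,im): cv2.imwrite("pics/"+n,im[:,:,::-1])
E
python3 - <<'E'
from h import *
np.set_printoptions(precision=4,suppress=True)
H={"wheel":.056,"guide":.051,"marked_slot":.051,"knob":.111,"bar":.046,"bar_tab":.059}
P={n:robot.capture(n) for n in("scene","top")}
for n,p in P.items():
    save(n+"1.png",p["image"])
    for q in H:
        for r in robot.place_of(q,p)[:3]:
            print(n,q,np.round(r["xy"],1),round(r["conf"],2),atz(p,r["xy"],H[q]),depthpt(p,r["xy"]))
for q in H:
    a=robot.place_of(q,P["scene"]);b=robot.place_of(q,P["top"])
    if a and b: print("tri",q,tri([(P["scene"],a[0]["xy"]),(P["top"],b[0]["xy"])]))
s=robot.sense();print(s["tcp_pos"],s["tool_rot"],s["time"])
E
```

```text
scene wheel [293.8 253.5] 0.75 [ 0.6258 -0.0014  0.056 ] [0.6402 0.0295 0.0947]
scene guide [340.1 229.4] 0.78 [ 0.4899 -0.0239  0.051 ] [ 0.4941 -0.0173  0.0591]
scene marked_slot [262.1 248.7] 0.57 [ 0.6835 -0.0528  0.051 ] [ 0.668  -0.0953  0.0008]
scene knob [279.2 260.7] 0.89 [0.6833 0.0466 0.111 ] [0.6827 0.045  0.1089]
scene bar [326.  241.4] 0.72 [ 0.5369 -0.0088  0.046 ] [ 0.5416 -0.0005  0.0564]
scene bar [353.7 220.6] 0.55 [ 0.4426 -0.039   0.046 ] [ 0.4217 -0.0703  0.0081]
scene bar [338.8 230.1] 0.27 [ 0.4914 -0.0274  0.046 ] [ 0.5009 -0.0119  0.065 ]
scene bar_tab [360.7 196.6] 0.73 [ 0.3904 -0.0944  0.059 ] [ 0.3698 -0.1244  0.0255]
scene bar_tab [351.7 222.7] 0.58 [ 0.4578 -0.0242  0.059 ] [ 0.4661 -0.0117  0.0742]
top wheel [335.3 203.7] 0.6 [ 0.6335 -0.0003  0.056 ] [0.6266 0.0006 0.1117]
top guide [342.2 260.9] 0.66 [ 0.4996 -0.0195  0.051 ] [ 0.4994 -0.019   0.0644]
top marked_slot [297.2 258.9] 0.26 [0.5019 0.0861 0.051 ] [ 0.5029  0.0888 -0.0001]
top knob [316.2 179.2] 0.6 [0.6814 0.0448 0.111 ] [0.6811 0.0448 0.1122]
top bar [339.3 240.9] 0.69 [ 0.5467 -0.0118  0.046 ] [ 0.5473 -0.0121  0.0351]
top bar [361.6 291.1] 0.5 [ 0.4297 -0.0667  0.046 ] [ 0.428  -0.0698  0.0024]
top bar [343.8 260.3] 0.36 [ 0.5012 -0.0234  0.046 ] [ 0.501  -0.0229  0.0589]
top bar_tab [334.7 201.7] 0.6 [0.6378 0.0012 0.059 ] [0.6313 0.002  0.1097]
top bar_tab [340.4 271.6] 0.53 [ 0.4745 -0.0155  0.059 ] [ 0.4745 -0.0156  0.0555]
top bar_tab [384.1 314.2] 0.48 [ 0.3775 -0.1194  0.059 ] [ 0.3747 -0.1233  0.024 ]
tri wheel [0.6303 0.0013 0.0617]
tri guide [ 0.4971 -0.0176  0.0607]
tri marked_slot [0.6031 0.045  0.1224]
tri knob [0.6821 0.0447 0.1083]
tri bar [ 0.5424 -0.009   0.0494]
tri bar_tab [0.5622 0.0452 0.2669]
[ 0.1599 -0.5783  0.2483] [0.0001 0.9909 0.1345 0.    ] 1.3
```

View pics/scene1.png

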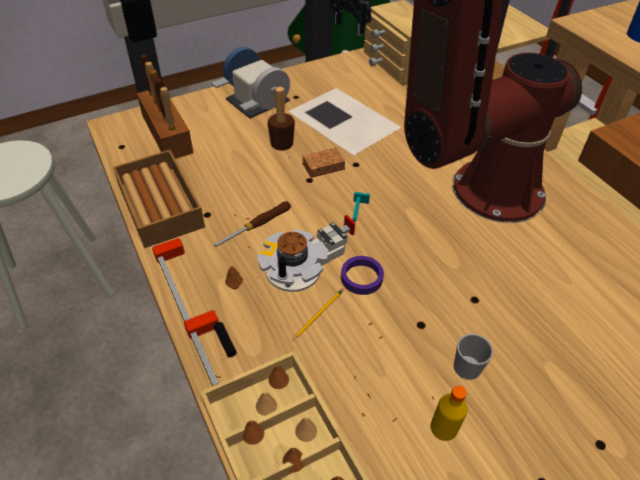

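Run:
```python
import cv2
a=cv2.imread("pics/top1.png")[130:330,220:460]
cv2.imwrite("pics/top1c.png",cv2.resize(a,(720,600),interpolation=cv2.INTER_CUBIC))
```

```text
(no output)
```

View pics/top1c.png

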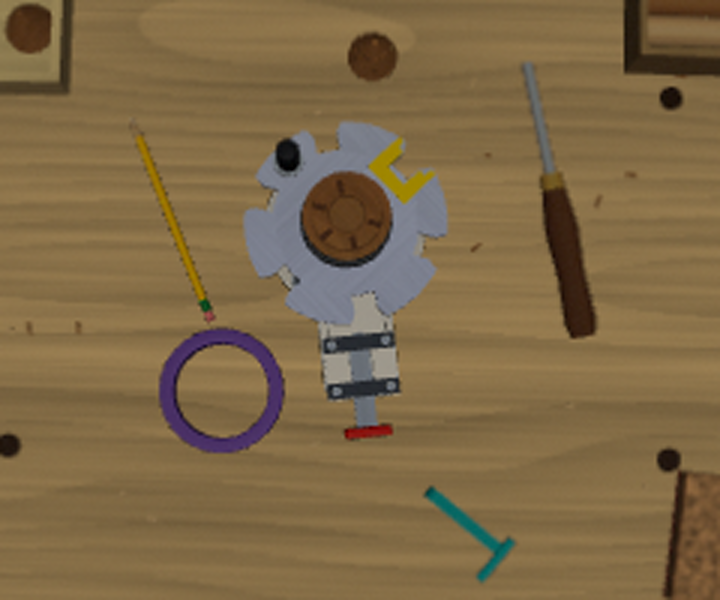

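The scene shows the real bar's red tab at top-view pixel (343,274), lying in the guide. The turquoise look-alike lies loose at about (376,312) and isn't meant. The knob is at (316,180) and the yellow slot at (355,188), so the wheel has to turn about 2.1 rad clockwise. I'll move in closer to measure with the wrist camera.

Emit:
step_arm(
  series=[0,0,-65,0.26,-0.217,-0.06,0.3,0,0,-65,0.26,-0.217,-0.06,0.3,0,0,-65,0.26,-0.217,-0.06,0.3,0,0,-65,0.26,-0.217,-0.06,0.3,0,0,-65,0.26,-0.217,-0.06,0.3,0,0,-65,0.26,-0.217,-0.06,0.3,0,0,-65,0.26,-0.217,-0.06,0.3,0,0,-65,0.26,-0.217,-0.06,0.3,0,0,-130,0.525,-0.434,-0.08,0.3,0,0,-130,0.525,-0.434,-0.08,0.3,0,0,-130,0.525,-0.434,-0.08,0.3,0,0,-130,0.525,-0.434,-0.08,0.3,0,0,-130,0.525,-0.434,-0.08,0.3,0,0,-130,0.525,-0.434,-0.08,0.3,0,0,-130,0.525,-0.434,-0.08,0.3,0,0,-130,0.525,-0.434,-0.08,0.3,0,0,-130,0.525,-0.434,-0.08,0.3,0,0,-130,0.525,-0.434,-0.08,0.3,0,0,-130,0.525,-0.434,-0.08,0.3,0,0,-130,0.525,-0.434,-0.08,0.3],
)

```text
time: 2.97
tcp_pos: [0.5502, -0.02, 0.3282]
tool_rot: [-0.0, 0.298, 0.955, -0.0]
force: [0.1, -0.5, 0.7]
gripper_width: 0.026
finger_force: 0.0
```

```bash
cat > look.py <<'E'
import sys
from h import *
np.set_printoptions(precision=4,suppress=True)
def state():
    s=robot.sense();q=s["tool_rot"]
    from scipy.spatial.transform import Rotation as Ro
    R=Ro.from_quat([q[1],q[2],q[3],q[0]]).as_matrix()
    print("t",s["time"],"p",np.array(s["tcp_pos"]),"yaw",np.degrees(np.arctan2(R[1,0],R[0,0])),"zax",R[:,2],"F",np.array(s["force"]),"w",s["gripper_width"])
    return s,R
H={"wheel":.056,"guide":.051,"marked_slot":.051,"knob":.111,"bar":.046,"bar_tab":.059}
def look(cam,name):
    p=robot.capture(cam);save(name,p["image"]);out={}
    for q in H:
        for r in robot.place_of(q,p)[:2]:
            X=atz(p,r["xy"],H[q]);out.setdefault(q,X)
            print(cam,q,np.round(r["xy"]),round(r["conf"],2),X,depthpt(p,r["xy"]))
    return p,out
E
python3 - <<'E'
from look import *
state();p,o=look("wrist","w1.png")
pickle.dump(p,open("w1.pkl","wb"))
print(ray(p,(320,240)))
E
```

```text
t 2.9667 p [ 0.5502 -0.02    0.3282] yaw 145.36315904920477 zax [-0.0003 -0.0002 -1.    ] F [ 0.1316 -0.4934  0.7027] w 0.026000272425906572
wrist guide [293. 137.] 0.86 [ 0.4929 -0.0197  0.051 ] [ 0.4927 -0.019   0.0577]
wrist marked_slot [367. 289.] 0.92 [ 0.6733 -0.0491  0.051 ] [ 0.6969 -0.0584  0.0011]
wrist knob [461. 270.] 0.75 [0.6779 0.0444 0.111 ] [0.6783 0.0445 0.1104]
wrist bar [219. 109.] 0.79 [ 0.4311 -0.0639  0.046 ] [ 0.4255 -0.0738  0.0012]
wrist bar [334. 177.] 0.69 [ 0.5499 -0.0091  0.046 ] [ 0.5515 -0.0099  0.0366]
wrist bar_tab [134.  93.] 0.95 [ 0.376  -0.1174  0.059 ] [ 0.3701 -0.1253  0.0371]
wrist bar_tab [274. 111.] 0.85 [ 0.4636 -0.0193  0.059 ] [ 0.4645 -0.0171  0.0782]
(array([0.4821, 0.0262, 0.4544]), array([ 0.2671, -0.2001, -0.9428]))
```

View pics/w1.png

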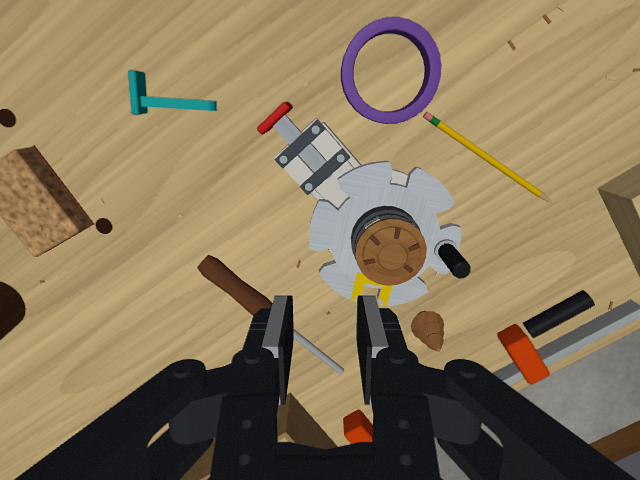

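The wrist view shows the turquoise look-alike loose on the bench (tab at 137,92) and the real bar's red tab at (275,117) in the guide. The yellow slot is at (370,290) and the knob at (460,265). Next I'll get the axis and bar direction from the depth data.

```bash
cat > fit.py <<'E'
from look import *
from scipy.optimize import least_squares
def cloud(p):
    K=np.array(p["camera_matrix"],float);D=np.array(p["distortion"],float)
    v,u=np.nonzero(p["depth"]>0);z=p["depth"][v,u]
    n=cv2.undistortPoints(np.stack([u,v],1).astype(float)[:,None],K,D)[:,0]
    R=cv2.Rodrigues(np.array(p["rvec"],float))[0];t=np.array(p["tvec"],float).ravel()
    return (np.c_[n*z[:,None],z]-t)@R, p["image"][v,u].astype(int)
def fit(p):
    X,C=cloud(p);c0=np.array([.631,0.]);d=np.hypot(*(X[:,:2]-c0).T)
    # wheel top
    w=X[(abs(X[:,2]-.056)<.005)&(d<.09)]
    print("wheel z",np.median(w[:,2]))
    h=cv2.convexHull((w[:,:2]*1e3).astype(np.float32))[:,0]/1e3
    r=least_squares(lambda q:np.hypot(*(h-q[:2]).T)-q[2],[*c0,.08],loss="soft_l1",f_scale=.001).x
    print("wheel c,r",r)
    # rosette
    w=X[(abs(X[:,2]-.110)<.004)&(d<.05)]
    if len(w)>20:
        m,rr=cv2.minEnclosingCircle((w[:,:2]*1e3).astype(np.float32));print("rosette",np.array(m)/1e3,rr,np.median(w[:,2]))
    k=X[(abs(X[:,2]-.111)<.004)&(d>.05)&(d<.085)]
    if len(k)>4: print("knob top",k.mean(0),np.ptp(k,axis=0),len(k))
    g=X[(abs(X[:,2]-.066)<.005)&(d>.085)&(d<.145)&(X[:,0]<.57)]
    if len(g)>20: print("guide rect",cv2.minAreaRect((g[:,:2]*1e3).astype(np.float32)),np.median(g[:,2]))
    red=(C[:,0]>120)&(C[:,1]<60)&(C[:,2]<60)&(d<.2)&(X[:,2]>.072)&(X[:,2]<.09)
    if red.sum()>5: print("tab top",cv2.minAreaRect((X[red][:,:2]*1e3).astype(np.float32)),np.median(X[red][:,2]),red.sum())
    ye=(C[:,0]>180)&(C[:,1]>140)&(C[:,2]<60)&(d<.085)&(abs(X[:,2]-.056)<.006)
    if ye.sum()>5:
        m,rr,_=cv2.minAreaRect((X[ye][:,:2]*1e3).astype(np.float32));print("yellow",m,rr,ye.sum(), X[ye].mean(0))
E
python3 - <<'E'
from fit import *
fit(pickle.load(open("w1.pkl","rb")));print();fit(robot.capture("top"))
E
```

```text
wheel z 0.0566190785965468
wheel c,r [ 0.6315 -0.0015  0.0801]
rosette [ 0.6311 -0.0013] 14.637253761291504 0.10904397572777398
knob top [0.6772 0.0449 0.1108] [0.0171 0.0173 0.0063] 270
guide rect ((519.5066528320312, -15.628728866577148), (48.02465057373047, 56.04990768432617), 7.181952476501465) 0.06235200281469634
tab top ((468.2591247558594, -21.777982711791992), (7.112107753753662, 34.731658935546875), 6.58730411529541) 0.08042444189771043 315
yellow (673.9351806640625, -44.226661682128906) (41.01531219482422, 33.399417877197266) 454 [ 0.6719 -0.0454  0.057 ]

wheel z 0.05573765871765616
wheel c,r [0.6342 0.0055 0.0752]
knob top [0.6816 0.0517 0.112 ] [0.0144 0.0067 0.0072] 14
```

Emit:
step_arm(
  series=[0,0,-80,-0.068,0.126,0.128,0.3,0,0,-80,-0.068,0.126,0.128,0.3,0,0,-80,-0.068,0.126,0.128,0.3,0,0,-80,-0.068,0.126,0.128,0.3,0,0,-80,-0.068,0.126,0.128,0.3,0,0,-80,-0.068,0.126,0.128,0.3,0,0,-80,-0.068,0.126,0.128,0.3,0,0,-80,-0.068,0.126,0.128,0.3,0,0,-80,-0.068,0.126,0.128,0.3,0,0,-80,-0.068,0.126,0.128,0.3,0,0,-80,-0.068,0.126,0.128,0.3,0,0,-80,-0.068,0.126,0.128,0.3,0,0,-80,-0.068,0.126,0.128,0.3,0,0,-80,-0.068,0.126,0.128,0.3],
)

```text
time: 4.53
tcp_pos: [0.6777, 0.045, 0.2002]
tool_rot: [-0.0, -0.384, 0.923, -0.0]
force: [-0.1, 0.7, -0.0]
gripper_width: 0.0255
finger_force: 0.0
```

Run:
```python
from fit import *
s,R=state();print(np.degrees(s["joint_positions"]))
p=robot.capture("wrist");save("w2.png",p["image"]);fit(p)
for r in robot.place_of("knob",p)[:2]: print(r,atz(p,r["xy"],.111),depthpt(p,r["xy"]))
```

```text
t 4.5333 p [0.6777 0.045  0.2002] yaw -134.78042254438245 zax [-0.0001 -0.0001 -1.    ] F [-0.0695  0.6554 -0.0411] w 0.02550070619701386
[ -7.197   19.8562  16.3609  86.5111  -0.0061 -52.4165]
wheel z 0.0566304557037976
wheel c,r [ 0.6307 -0.0016  0.0807]
rosette [ 0.6316 -0.0013] 15.189291000366211 0.10902750284766628
knob top [0.678  0.0441 0.111 ] [0.0171 0.0169 0.0061] 700
guide rect ((536.2119140625, -1.4398651123046875), (12.692097663879395, 33.08140563964844), 7.853471755981445) 0.06242906958354141
yellow (673.8335571289062, -43.766788482666016) (40.836246490478516, 33.38530349731445) 2057 [ 0.6708 -0.0414  0.057 ]
{'xy': [326.1, 125.2], 'conf': 0.64} [ 0.6277 -0.0047  0.111 ] [ 0.6278 -0.0047  0.1099]
{'xy': [321.8, 252.2], 'conf': 0.62} [0.6792 0.0438 0.111 ] [0.6791 0.0437 0.1114]
```

View pics/w2.png

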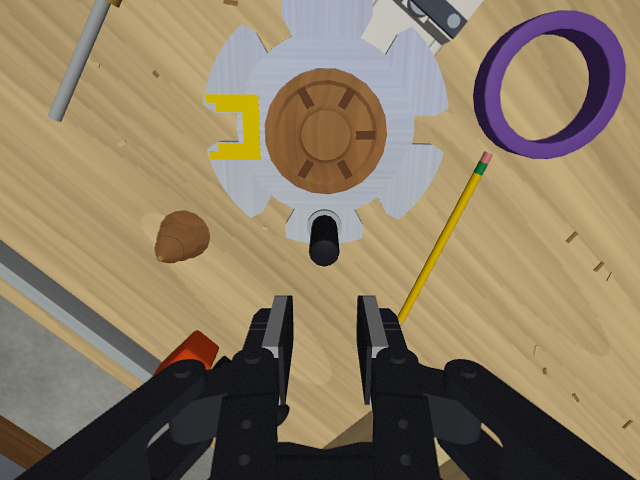

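Caging position is right: the knob top is centred under the jaws to within 1 mm. Going down around it.

Emit:
step_arm(
  series=[0,0,0,0,-0.001,0.03,0.3,0,0,0,0,-0.001,0.06,0.3,0,0,0,0,-0.001,0.08,0.3,0,0,0,0,-0.001,0.1,0.3,0,0,0,0,-0.001,0.112,0.3,0,0,0,0,-0.001,0.112,0.3],
)

```text
time: 5.13
tcp_pos: [0.6766, 0.0446, 0.085]
tool_rot: [-0.002, -0.386, 0.923, 0.001]
force: [-0.6, 0.7, -0.5]
gripper_width: 0.0256
finger_force: 0.0
```

Run:
```python
from fit import *
from scipy.spatial.transform import Rotation as Ro
s,R=state()
# arc plan about the axis in tool axes, relative to now; tool x inward
c=np.array([.6313,-.0014]);p0=np.array(s["tcp_pos"]);rel=p0[:2]-c
print("r",np.hypot(*rel),"ang",np.degrees(np.arctan2(rel[1],rel[0])))
for a in range(5,70,5):
    th=np.radians(-a);M=np.array([[np.cos(th),-np.sin(th)],[np.sin(th),np.cos(th)]])
    d=R.T@np.r_[M@rel-rel,0];print(a,np.round(d,4))
```

```text
t 5.1333 p [0.6766 0.0446 0.085 ] yaw -134.61490750964646 zax [-0.0046  0.0005 -1.    ] F [-0.6077  0.7368 -0.4591] w 0.02563286572047082
r 0.06459169675469593 ang 45.43855888420931
5 [ 0.0002 -0.0056 -0.    ]
10 [ 0.001  -0.0112 -0.    ]
15 [ 0.0022 -0.0167 -0.0001]
20 [ 0.0039 -0.0221 -0.0001]
25 [ 0.006  -0.0273 -0.0001]
30 [ 0.0086 -0.0323 -0.0001]
35 [ 0.0116 -0.0371 -0.0001]
40 [ 0.0151 -0.0415 -0.0001]
45 [ 0.0189 -0.0457 -0.0001]
50 [ 0.023  -0.0495 -0.0001]
55 [ 0.0275 -0.0529 -0.0001]
60 [ 0.0322 -0.056  -0.0001]
65 [ 0.0372 -0.0586 -0.0001]
```

Emit:
step_arm(
  series=[0,0,5,0.0,-0.0056,0,0.3,0,0,10,0.001,-0.0112,0,0.3,0,0,15,0.002,-0.0167,0,0.3,0,0,20,0.004,-0.022,0,0.3,0,0,25,0.006,-0.0273,0,0.3,0,0,30,0.0085,-0.0323,0,0.3,0,0,35,0.0115,-0.037,0,0.3,0,0,40,0.015,-0.0415,0,0.3,0,0,45,0.019,-0.0457,0,0.3,0,0,50,0.023,-0.0495,0,0.3,0,0,55,0.0275,-0.053,0,0.3,0,0,60,0.032,-0.056,0,0.3,0,0,60,0.032,-0.056,0,0.3,0,0,60,0.032,-0.056,0,0.3],
)

```text
time: 6.3
tcp_pos: [0.6966, -0.018, 0.0897]
tool_rot: [0.001, 0.126, 0.992, -0.0]
force: [0.0, -0.7, 0.3]
gripper_width: 0.0256
finger_force: 0.0
```

Run:
```python
from fit import *
s,R=state();print(np.degrees(s["joint_positions"]))
c=np.array([.6313,-.0014]);rel=np.array(s["tcp_pos"])[:2]-c
print("r",np.hypot(*rel),"ang",np.degrees(np.arctan2(rel[1],rel[0])))
p=robot.capture("wrist");save("w3.png",p["image"]);fit(p)
```

```text
t 6.3 p [ 0.6966 -0.018   0.0897] yaw 165.5550646998827 zax [ 0.0018 -0.0006 -1.    ] F [ 0.0084 -0.7125  0.3382] w 0.02563398042679097
[-12.1912  24.3046  10.3291  75.9161  -0.0101   2.2537]
r 0.06740362820581408 ang -14.228603508790576
wheel z 0.0566735182383023
wheel c,r [ 0.6322 -0.0014  0.0802]
rosette [ 0.6315 -0.0009] 15.305085182189941 0.10908292196459216
knob top [ 0.6932 -0.0161  0.1109] [0.0325 0.0589 0.008 ] 3925
yellow (618.91015625, -59.91324234008789) (34.36693572998047, 41.372520446777344) 5446 [ 0.6181 -0.0562  0.0571]
```

View pics/w3.png

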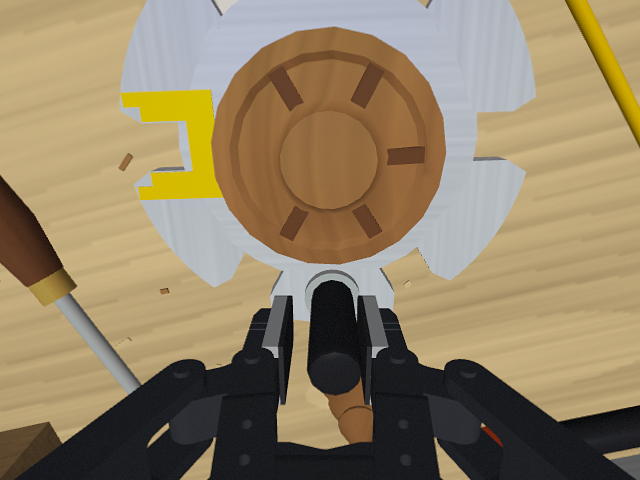

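The knob is between the jaws with the trailing finger pushing it, and the yellow slot is now at about -103°. The goal is -172.8°, so I continue clockwise.

Emit:
step_arm(
  series=[0,0,5,0.0017,-0.0058,0.001,0.3,0,0,10,0.0024,-0.0115,0.001,0.3,0,0,15,0.0036,-0.017,0.001,0.3,0,0,20,0.0054,-0.0226,0.001,0.3,0,0,25,0.0076,-0.028,0.001,0.3,0,0,30,0.01,-0.033,0.001,0.3,0,0,35,0.0133,-0.038,0.001,0.3,0,0,40,0.0168,-0.0424,0.001,0.3,0,0,45,0.0207,-0.0467,0.001,0.3,0,0,50,0.025,-0.0506,0.001,0.3,0,0,55,0.0295,-0.054,0.001,0.3,0,0,60,0.0344,-0.0572,0.001,0.3,0,0,65,0.0395,-0.06,0.001,0.3,0,0,65,0.0395,-0.06,0.001,0.3,0,0,65,0.0395,-0.06,0.001,0.3],
)

```text
time: 7.6
tcp_pos: [0.6429, -0.0658, 0.0879]
tool_rot: [0.0, 0.638, 0.77, 0.0]
force: [-0.2, -0.4, 0.5]
gripper_width: 0.0255
finger_force: 0.0
```

```bash
cat > ang.py <<'E'
from fit import *
c=np.array([.6314,-.0014]);s,R=state();rel=np.array(s["tcp_pos"])[:2]-c
print("r",np.hypot(*rel),"ang",np.degrees(np.arctan2(rel[1],rel[0])))
p=robot.capture("wrist");fit(p)
def slot(p):
    X,C=cloud(p);q=X[:,:2]-c;d=np.hypot(*q.T)
    ye=(C[:,0]>150)&(C[:,1]>120)&(C[:,2]<70)&(d<.085)&(abs(X[:,2]-.056)<.006)
    q=q[ye]
    if len(q)<20: print("no yellow");return
    # slot angle: midpoint of the angular extent in rotating frame, via lateral edges
    a=np.arctan2(q[:,1].mean(),q[:,0].mean())
    for _ in range(5):
        u=np.array([np.cos(a),np.sin(a)]);n=np.array([-u[1],u[0]]);l=q@n;f=q@u
        k=f>.062; m=(np.percentile(l[k],1)+np.percentile(l[k],99))/2; a+=m/.07
    print("slot angle",np.degrees(a),"lat extent",np.percentile(l[k],[1,99]),"target -172.8; n",ye.sum())
slot(p)
t=robot.capture("top");slot(t)
for r in robot.place_of("marked_slot",p)[:2]:
    X=atz(p,r["xy"],.051)[:2]-c;print("net",r["conf"],np.degrees(np.arctan2(X[1],X[0])),np.hypot(*X))
E
python3 ang.py
```

```text
t 7.6 p [ 0.6429 -0.0658  0.0879] yaw 100.69035676421207 zax [ 0.0007 -0.0005 -1.    ] F [-0.2424 -0.3919  0.4699] w 0.02546091201676496
r 0.06538143522059103 ang -79.87234710580995
wheel z 0.056694148839372904
wheel c,r [ 0.626  -0.0004  0.0846]
rosette [ 0.6319 -0.0008] 15.061553001403809 0.1091062669849964
knob top [ 0.6434 -0.0627  0.1108] [0.0678 0.0316 0.008 ] 4156
guide rect ((525.262939453125, -14.756927490234375), (39.21490478515625, 56.419647216796875), 6.825042724609375) 0.06233381285149735
yellow (573.0374755859375, -13.757448196411133) (34.71189498901367, 41.27158737182617) 5568 [ 0.576  -0.0115  0.0571]
slot angle -168.19656131612194 lat extent [-0.0203  0.0203] target -172.8; n 5604
no yellow
```

Emit:
step_arm(
  series=[0,0,2,0.0,-0.002,0,0.3,0,0,4,0.0,-0.0042,0,0.3,0,0,5.5,0.0003,-0.0063,0,0.3,0,0,5.5,0.0003,-0.0063,0,0.3,0,0,5.5,0.0003,-0.0063,0,0.3],
)

```text
time: 8.17
tcp_pos: [0.6366, -0.0666, 0.0874]
tool_rot: [0.0, 0.675, 0.738, 0.0]
force: [0.6, 0.9, -0.7]
gripper_width: 0.0253
finger_force: 0.4
```

```bash
sed -i 's/fit(p)$/fit(p);save("w4.png",p["image"])/' ang.py; python3 ang.py
```

```text
t 8.1667 p [ 0.6366 -0.0666  0.0874] yaw 95.08262173764678 zax [ 0.0003 -0.0001 -1.    ] F [ 0.6155  0.9066 -0.6788] w 0.0252843365672253
r 0.06542013553102831 ang -85.41437846199939
wheel z 0.05669574236363367
wheel c,r [ 0.6262 -0.0002  0.0848]
rosette [ 0.6317 -0.0008] 15.215570449829102 0.1091116929757404
knob top [ 0.6379 -0.0635  0.1108] [0.0682 0.0284 0.008 ] 4247
guide rect ((522.9860229492188, -15.024045944213867), (44.57402038574219, 56.112937927246094), 7.206145763397217) 0.062324834108514846
yellow (572.2976684570312, -8.774852752685547) (34.372684478759766, 41.26724624633789) 5518 [ 0.5753 -0.0067  0.0571]
slot angle -172.9860322195121 lat extent [-0.0203  0.0203] target -172.8; n 5560
no yellow
```

View pics/w4.png

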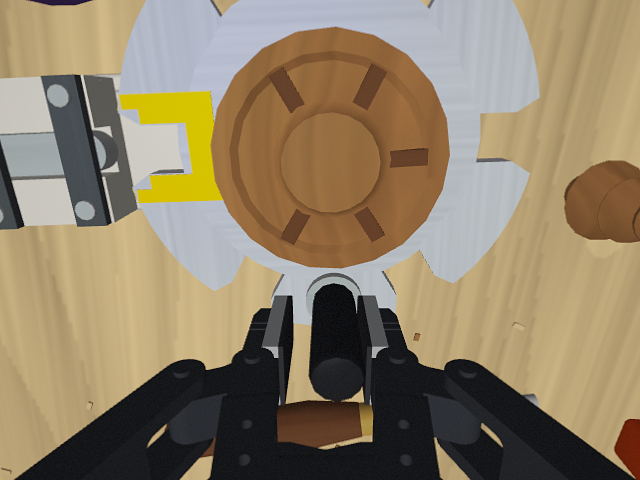

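The image shows the yellow slot (150–190, 150) squarely facing the bar's nose at (105,150). The measured slot angle is -173.0° against a target of -172.8°. I'll lift clear, shut the jaws and go behind the red tab.

Emit:
step_arm(
  series=[0,0,0,0,0.003,0,0.3,0,0,0,0,0.003,-0.04,0.3,0,0,0,0,0.003,-0.08,0.3,0,0,0,0,0.003,-0.12,0.3,0,0,0,0,0.003,-0.12,0,0,0,-92,0.0575,-0.2143,-0.12,0,0,0,-92,0.0575,-0.2143,-0.12,0,0,0,-92,0.0575,-0.2143,-0.12,0,0,0,-92,0.0575,-0.2143,-0.12,0,0,0,-92,0.0575,-0.2143,-0.12,0,0,0,-92,0.0575,-0.2143,-0.12,0,0,0,-92,0.0575,-0.2143,-0.12,0,0,0,-92,0.0575,-0.2143,-0.12,0,0,0,-92,0.0575,-0.2143,-0.12,0,0,0,-92,0.0575,-0.2143,-0.12,0,0,0,-92,0.0575,-0.2143,-0.12,0,0,0,-92,0.0575,-0.2143,-0.12,0,0,0,-92,0.0575,-0.2143,-0.12,0,0,0,-92,0.0575,-0.2143,-0.12,0,0,0,-92,0.0575,-0.2143,-0.12,0],
)

```text
time: 9.98
tcp_pos: [0.4179, -0.028, 0.2072]
tool_rot: [-0.0, -0.059, 0.998, -0.0]
force: [0.6, -0.9, 0.2]
gripper_width: -0.0001
finger_force: 0.0
```

```bash
sed -i 's/w4/w5/' ang.py; python3 ang.py
```

```text
t 9.9833 p [ 0.4179 -0.028   0.2072] yaw -173.23174050756776 zax [-0.0001 -0.0002 -1.    ] F [ 0.6383 -0.8881  0.2488] w -0.00013631618476693937
r 0.21509844890787738 ang -172.90623921659548
wheel z 0.05688590299947305
wheel c,r [ 0.5888 -0.0091  0.0089]
tab top ((468.07501220703125, -22.168880462646484), (7.921870708465576, 34.853736877441406), 5.951180934906006) 0.08012962119553488 176
yellow (584.0565185546875, -9.267281532287598) (9.40703010559082, 7.7203450202941895) 80 [ 0.5842 -0.0093  0.057 ]Traceback (most recent call last):
  File "ang.py", line 16, in <module>
    slot(p)
    ~~~~^^^
  File "ang.py", line 14, in slot
    k=f>.062; m=(np.percentile(l[k],1)+np.percentile(l[k],99))/2; a+=m/.07
                 ~~~~~~~~~~~~~^^^^^^^^
    return _quantile_unchecked(
        a, q, axis, out, overwrite_input, method, keepdims, weights)
    return _ureduce(a,
                    func=_quantile_ureduce_func,
    ...<5 lines>...
                    overwrite_input=overwrite_input,
                    method=method)
    r = func(a, **kwargs)
    result = _quantile(arr,
                       quantiles=q,
    ...<2 lines>...
                       out=out,
                       weights=wgt)
    slices_having_nans = np.isnan(arr[-1, ...])
                                  ~~~^^^^^^^^^
IndexError: index -1 is out of bounds for axis 0 with size 0
```

View pics/w5.png

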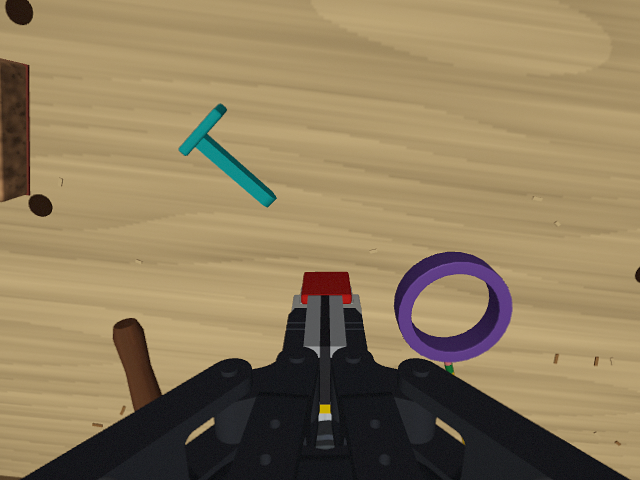

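The wrist view shows the shut fingers right behind the red tab (327,287). The turquoise look-alike at (225,155) is well clear, so I'm descending behind the red tab.

Emit:
step_arm(
  series=[0,0,0,0,0,0.04,0,0,0,0,0,0,0.08,0,0,0,0,0,0,0.115,0,0,0,0,0,0,0.139,0,0,0,0,0,0,0.139,0,0,0,0,-0.015,0,0.139,0,0,0,0,-0.028,0,0.139,0,0,0,0,-0.032,0,0.139,0,0,0,0,-0.036,0,0.139,0,0,0,0,-0.039,0,0.139,0,0,0,0,-0.042,0,0.139,0,0,0,0,-0.045,0,0.139,0,0,0,0,-0.048,0,0.139,0,0,0,0,-0.05,0,0.139,0,0,0,0,-0.05,0,0.139,0],
)

```text
time: 11.28
tcp_pos: [0.4679, -0.0219, 0.0683]
tool_rot: [0.0, -0.061, 0.998, -0.0]
force: [-0.8, 0.4, -0.2]
gripper_width: -0.0002
finger_force: 0.0
```

```bash
cat > chk.py <<'E'
from fit import *
state();p=robot.capture("scene");c=np.array([.6314,-.0014])
X,C=cloud(p);d=np.hypot(*(X[:,:2]-c).T)
t=robot.capture("top")
for n,p in(("scene",p),("top",t)):
    for q in("bar_tab","bar"):
        for r in robot.place_of(q,p)[:3]:
            Y=atz(p,r["xy"],H[q])[:2]-c;print(n,q,round(r["conf"],2),np.hypot(*Y),np.degrees(np.arctan2(Y[1],Y[0])))
E
python3 chk.py
```

```text
t 11.2833 p [ 0.4679 -0.0219  0.0683] yaw -173.0464352116827 zax [ 0.0004 -0.0001 -1.    ] F [-0.7545  0.4381 -0.1719] w -0.0002418177047325656
scene bar_tab 0.73 0.16035758730637342 -171.97512909287997
scene bar_tab 0.57 0.2687286397898702 -158.491014652354
scene bar 0.5 0.07757108263535446 173.7147110817858
top bar_tab 0.46 0.28372901236473497 -154.63535270359432
```

Emit:
step_arm(
  series=[0,0,0,-0.002,0,0,0,0,0,0,-0.004,0,0,0,0,0,0,-0.006,0,0,0,0,0,0,-0.007,0,0,0,0,0,0,-0.008,0,0,0,0,0,0,-0.008,0,0,0],
)

```text
time: 12.08
tcp_pos: [0.4756, -0.0209, 0.0682]
tool_rot: [0.0, -0.061, 0.998, -0.0]
force: [0.1, -0.4, 0.1]
gripper_width: 0.0001
finger_force: 0.1
```

Emit:
step_arm(
  series=[0,0,0,-0.001,0,0,0,0,0,0,-0.002,0,0,0,0,0,0,-0.002,0,0,0],
)

```text
time: 12.33
tcp_pos: [0.4766, -0.0207, 0.0682]
tool_rot: [-0.001, -0.061, 0.998, -0.0]
force: [-7.8, -1.2, 5.8]
gripper_width: -0.0
finger_force: 3.6
```

Emit:
step_arm(
  series=[0,0,0,-0.001,0,0,0,0,0,0,-0.001,0,0,0],
)

```text
time: 12.5
tcp_pos: [0.4766, -0.0207, 0.0682]
tool_rot: [-0.002, -0.061, 0.998, -0.0]
force: [-14.4, -2.6, 10.5]
gripper_width: 0.0001
finger_force: 6.9
```

The bar is against its stop: it stays put while the force rises. Backing off straight and lifting.

Emit:
step_arm(
  series=[0,0,0,0.005,0,0,0,0,0,0,0.02,0,0,0,0,0,0,0.04,0,0,0,0,0,0,0.045,0,-0.02,0,0,0,0,0.045,0,-0.06,0,0,0,0,0.045,0,-0.1,0,0,0,0,0.045,0,-0.14,0,0,0,0,0.0,0,-0.18,0,0,0,0,-0.04,0,-0.22,0,0,0,0,-0.04,0,-0.24,0,0,0,0,-0.04,0,-0.24,0,0,0,0,-0.04,0,-0.24,0],
)

```text
time: 13.5
tcp_pos: [0.5203, -0.0158, 0.3109]
tool_rot: [0.002, -0.061, 0.998, -0.001]
force: [0.3, 0.5, -0.7]
gripper_width: 0.0002
finger_force: 0.0
```

Run:
```python
from fit import *
state();p=robot.capture("wrist");save("w6.png",p["image"]);fit(p)
```

```text
t 13.5 p [ 0.5203 -0.0158  0.3109] yaw -173.0048073040383 zax [ 0.0046 -0.0011 -1.    ] F [ 0.3117  0.4616 -0.6817] w 0.00021734883352847272
wheel z 0.056566892360712086
wheel c,r [ 0.6314 -0.0014  0.08  ]
knob top [ 0.637  -0.0668  0.111 ] [0.0167 0.0171 0.0062] 267
guide rect ((515.7351684570312, -15.894338607788086), (55.32136154174805, 55.56977462768555), 7.06124210357666) 0.06230126221412158
tab top ((490.5871887207031, -19.104677200317383), (7.394857883453369, 34.65511703491211), 7.513458728790283) 0.08035238886895897 339
yellow (571.038818359375, -7.689455032348633) (35.46247482299805, 40.60388946533203) 784 [ 0.5757 -0.0072  0.0569]
```

View pics/w6.png

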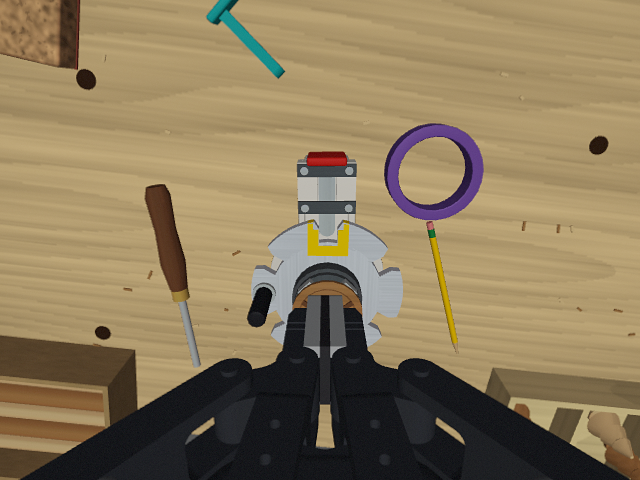

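The last picture shows the red tab (327,159) flush against the guide and the bar's nose in the yellow slot (327,240). The tip works out to 63.9 mm from the axis. The arm is clear, so I'm handing in.

```bash
python3 -c "
from plant import robot
print(robot.hand_in())"
```

```text
the job is handed in; nothing more can be done
None
```

I turned the wheel so the yellow-painted slot faces the bar and pushed the bar fully home into it: its tip measures 63.9 mm from the axis. I then handed the job in with the arm clear; no verdict came back.

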